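# Grease and hold back a belt tensioner

### The arm

A 7-joint arm with a two-finger parallel gripper is mounted at the origin on the work surface. World frame = base frame: x ahead of the robot, y to its left, z up, the work surface at z = 0. Lengths are in m, angles in rad, forces in N, time in s.
With the tool pointing down it reaches from about 0.425 to 0.875 m from the base axis. Payload 4.7 kg.
Tool frame: the origin (TCP) lies midway between the tips of the shut fingers; the grasp point (between the pads) lies behind it (hold_point_z is the z of the grasp point in the tool frame, in m); z points along the fingers, y is the line along which they close (so a half turn about z gives the same grasp; the last joint's range is limited). The gripper opens to 85 mm and grips with 20 to 120 N. Pads are 22 mm wide; open, the fingers measure 114 mm over their backs; the gripper's body (76 mm by 85 mm) begins 54 mm behind the grasp point. The pads swing forward as they close: fully open they stand 13 mm farther back than shut.
Start: joints at [-1.118, 0.321, -0.07, 1.45, 0.023, 1.371, -0.057], TCP at [0.276, 0.588, 0.231] pointing down, gripper open.
Joint ranges: [-2.86, 2.86], [-0.3, 2.09], [-1.38, 1.24], [0.06, 2.45], [-1.56, 4.7], [0.09, 2.05], [-2.69, 2.69]. Speed limits (rad/s): [2.57, 2.57, 3.14, 3.14, 3.14, 3.14, 3.14].

### API

Orientations are given as a unit quaternion [x, y, z, w].
In Python, from rig import read_state, capture, camera_model, close_job, hold_point_z gives the robot as it stands. The module is installed in compiled form; this text tells all that it offers.
- The arm moves only by the shell command python3 -m creep 'ROWS' [FORCE]. ROWS is JSON, a list of rows, each a list of 3 entries, a list of its own where there are three numbers: the closure, from -1 (fully open) to 1 (shut), then the shift along the tool's x, y, z each as a share of 100 cm, from -1 to 1, then the turn, a rotation vector about the tool's x, y, z each as a share of pi rad, from -1 to 1. In form: [[fingers, [tx, ty, tz], [ax, ay, az]], ...]. A call has 1 to 12 rows; each row is the pose to reach, as a shift and turn from the pose commanded when the call began, along the tool's axes at that moment, turning the shorter way round; what a row does not reach only later rows make up. A row lasts 1/8 s, in which the tool goes at most 62.5 mm and 10.7 degrees, less where a joint would pass 70% of its speed; a pose out of reach is approached as far as the arm can. A call with a number of a shift or a turn outside -1 to 1 is refused whole. A call with a gripper value outside its range is refused whole. The fingers move at their own pace and stop on an object; FORCE is the grip in N (left out, the last holds). Time passes only in rows, so rows that repeat a pose let the fingers close. It gives the time, the measured TCP pose, the force, the opening and the grip force at its end, in the units of the state.
- read_state(): the state, without advancing time (a new reading comes with each control period).
- capture(name): name is "scene" or "side" or "wrist"; returns the picture (400x640x3 uint8, red, green, blue); there is no depth.
- camera_model(name): a dict with "K" (3x3 intrinsics, pixels), "position" and "orientation" of the camera in the world. Camera axes: x right, y down, z forward; pixel columns grow to the right and rows downward; lengths in m; the calibration is good to about 2 mm. A picture is of the moment at which its call begins: read the wrist's pose just before it. camera_model takes no time and is no camera call; for the wrist camera it gives the pose at the moment of the call.
- close_job(): hands the job in; it is judged then, once.
The state is a dict: "clock": time; "joints": joint angles; "joint_vel": joint speeds; "effort": joint torques, N m; "position": TCP position; "tool_rot": TCP orientation; "wrist_force": force on the tool from outside, world axes, zero at the start; "wrist_torque": the same for the moment, N m; "gripper_width": finger opening in m; "grip_force": force on a finger pad.
Only numpy, scipy, OpenCV 4.12 (cv2) and the standard library are available. Lean on these libraries where they do the work, as an engineer would, in place of code of your own. Each camera call takes 0.05 s, during which the arm holds its last target. There are 200 camera calls.

### The job

The belt is off the chamber's rotary drive and a colleague is about to fit a new one. First pump the lubricator's sprung hand lever through at least three full strokes, each right down to the bottom and all the way back up; then push the sprung tensioner arm back by its idler roller until it has passed the click of the ratchet pawl, and go on well past it towards the end of its travel. Finish while still holding the roller back there with the gripper, so that its spring bears on the fingers and not on the pawl; leave the mug, the steel ring and the screwdriver alone.

Things in the scene. Friction and masses are not known exactly. Their poses are not given: they have to be found in the camera images.
- drive: Fixed belt drive: grey plate 220 x 360 mm (x, y), 12 mm thick, flat on the left or right of the bench, turned up to 0.35 rad; origin at the centre of its underside. On it stand two bare pulleys, 102 mm high with their shaft ends: radius 48 mm at (x, y) = (-55, -125) mm, radius 27 mm at (-55, 125); the tensioner arm; and the pawl housing, 46 x 30 mm, top at 38 mm, at (12, 125).
- pivot (a point): The tensioner arm's upright hinge axis, at (20, -70) mm on the drive plate, given at the idler roller's mid-height, 66 mm above the bench. The roller's centre runs about it on a level circle of 120 mm radius: in the drive's frame from (-31, 39) mm at rest, by (23, 50) at the click, to (63, 42) at the end stop, so along the drive's +x.
- idler: Idler roller: white plastic upright cylinder 30 mm across, 48 mm tall (42 to 90 mm above the bench), origin at its centre, with a thin steel axle stub showing on top. It spins freely on the arm's end: pinch it from above or push it with closed fingers; the hand need not turn with the arm. Keep fingertips over 48 mm above the bench, clear of the steel arm (top 37 mm) and the pawl below.
- tensioner (a joint): Swing of the tensioner arm (rad): 0 at rest, grows as the roller is pushed back (clockwise from above), end stop 0.80. The line pivot to roller stands 2.007 - j rad from the drive's x axis towards y. The spring pulls to 0 with 3 N at the roller at rest, 5.5 N at the far end. From 0.33 to 0.46 the pawl adds up to 9 N, then snaps in; an arm let go is caught near 0.46. Above that the pawl bears nothing.
- lubricator: Fixed hand lubricator: grey oil tank 76 x 70 mm, top 95 mm above the bench, centred 75 mm along +x from the origin (on the bench), with two steel cheeks up to 138 mm that carry the lever. On the other side of the bench from the drive, turned up to 0.35 rad. The lever reaches out along the lubricator's -x, roughly towards the robot.
- lever_pivot (a point): The lever's level hinge axis (along the lubricator's y), 125 mm above the bench, at x = 70 mm in the lubricator's frame.
- lever_grip (a point): Centre of the T-grip at the lever's end: aluminium level bar 24 mm in diameter, 80 mm long along the lubricator's y, 130 mm from point lever_pivot. About 170 mm above the bench at rest, 90 mm when pressed to the bottom.
- lube_lever (a joint): Swing of the lubricator lever (rad): 0 at rest (up), grows as the grip is pressed down, bottom stop at 0.62. At value j the grip is 130 cos(0.35 - j) mm from the pivot along the lubricator's -x and 130 sin(0.35 - j) mm above it. A spring lifts it back by itself; pressing at the grip takes 5.5 N at the top, 9.5 N at the bottom.
- mug: Bystander: white mug, 80 mm across, 90 mm high, with a handle, standing beyond the drive or the lubricator, towards the far side of the bench; origin at the centre of its underside.
- flange: Bystander: flat steel ring, 70 mm across, 14 mm high, lying beyond the drive or the lubricator, towards the far side of the bench; origin at the centre of its underside.
- screwdriver: Bystander: screwdriver lying beyond the drive and lubricator, on the far side of the bench, roughly along the robot's y.

How it is judged:
By the outcome, as a careful person would: the job done as asked, in the order asked, and still so for the second after the job is handed in, while the arm keeps its last pose, push and grip.
It also fails if it takes over 64 s, if anything falls off the work surface, if the arm or the gripper's body presses on something with over 40 N, if the wrist force passes 120 N, or if a joint passes its speed limit or range.

## Working session

There is one attempt and no reset: what is moved stays moved. The work goes in short steps, Python scripts to look and compute and a shell command to move; the robot and the scene stay as the last step left them, time stands still between calls to the robot, and variables do not carry over. Pictures are saved under pics/ and viewed, at most 10 in all, crops included, and the job is handed in when it is done.

```bash
mkdir -p pics; python3 - <<'E'
from rig import *
import cv2,numpy as np
print(read_state(),hold_point_z)
for n in("scene","side"):
    cv2.imwrite(f"pics/{n}0.png",capture(n)[:,:,::-1]); m=camera_model(n); print(n,m)
E
```

```text
{'clock': 0.0, 'joints': array([-1.11792756,  0.3218041 , -0.07007058,  1.45168865,  0.02262612,
        1.3708055 , -0.05691938]), 'joint_vel': array([-0.00014297,  0.00075775, -0.00019548, -0.00154765,  0.00062827,
       -0.000361  ,  0.00124223]), 'effort': array([ 1.85694745e-05, -4.93576670e+01, -3.82020548e-01, -3.14331722e+01,
        1.32116710e-02,  1.16214127e-02,  5.66255181e-06]), 'position': array([0.2759655 , 0.58790566, 0.23022883]), 'tool_rot': array([ 2.17627107e-01,  9.76031517e-01, -9.48517970e-04, -1.44881319e-04]), 'wrist_force': array([-0.30930485,  0.25943707,  0.24731248]), 'wrist_torque': array([ 0.04005019,  0.01797767, -0.00193139]), 'grip_force': 0.0, 'gripper_width': 0.08539414386624428} -0.0187
scene {'K': array([[380.1331206 ,   0.        , 316.78134363],
       [  0.        , 380.1331206 , 207.79450675],
       [  0.        ,   0.        ,   1.        ]]), 'position': array([ 1.07739811, -0.46798087,  0.59574231]), 'orientation': array([ 0.81192486,  0.35362941, -0.17657421, -0.42958795])}
side {'K': array([[506.89512603,   0.        , 321.73905033],
       [  0.        , 506.89512603, 202.69191857],
       [  0.        ,   0.        ,   1.        ]]), 'position': array([ 0.54075849, -1.00851328,  0.68077874]), 'orientation': array([ 0.86202943, -0.02024286,  0.02680427, -0.50574403])}
```

View pics/scene0.png

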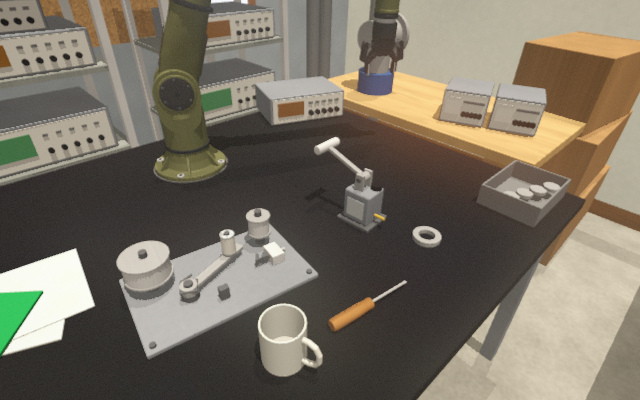

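View pics/side0.png

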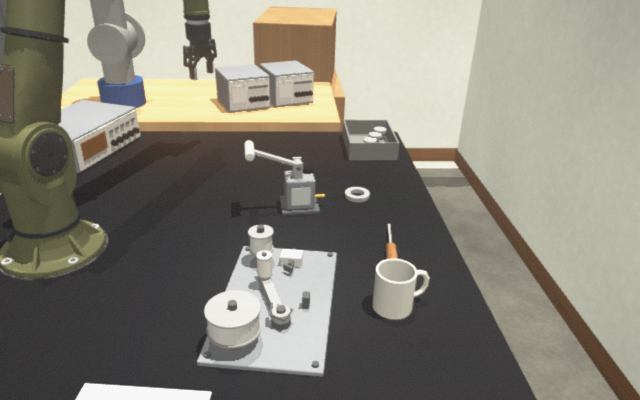

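The scene view shows the drive on the right of the bench: big pulley shaft at about (143,253), small one at (258,213), roller at (228,242). The lubricator's T-grip is at about (327,146). In the side view the same points are at (233,304), (261,229), (264,265) and (249,151).

```bash
cat > h.py <<'E'
from rig import *
import numpy as np
from scipy.spatial.transform import Rotation as R
def ray(n,uv):
    m=camera_model(n); d=np.linalg.inv(m["K"])@[*uv,1]
    return m["position"],R.from_quat(m["orientation"]).as_matrix()@d
def plane(n,uv,z):
    o,d=ray(n,uv); return o+d*(z-o[2])/d[2]
def tri(a,b):
    A=np.zeros((3,3));v=np.zeros(3)
    for o,d in(ray("scene",a),ray("side",b)):
        d=d/np.linalg.norm(d);P=np.eye(3)-np.outer(d,d);A+=P;v+=P@o
    return np.linalg.solve(A,v)
E
python3 - <<'E'
from h import *
import cv2
np.set_printoptions(precision=4,suppress=True)
for k,a,b,z in[("big",(143,253),(233,304),.102),("small",(258,213),(261,229),.102),("idler",(228.5,243),(264.5,266),.066),("grip",(327.5,146),(249,151),.17),("lubtank",(364,190),(300,177),.095),("pivot",(366,176),(297.5,162),.125)]:
    print(k,plane("scene",a,z),plane("side",b,z),tri(a,b))
s=cv2.imread("pics/scene0.png")[125:245,300:400];t=cv2.imread("pics/side0.png")[130:220,235:335]
u=cv2.imread("pics/scene0.png")[195:305,110:320]
s=cv2.resize(s,None,fx=4,fy=4);t=cv2.resize(t,(400,360))
o=np.zeros((480,800,3),np.uint8);o[:480,:400]=s;o[:360,400:]=t;cv2.imwrite("pics/z.png",o)
E
```

```text
big [ 0.4515 -0.3248  0.102 ] [ 0.4456 -0.327   0.102 ] [ 0.4453 -0.323   0.0978]
small [ 0.4916 -0.0821  0.102 ] [ 0.4832 -0.0864  0.102 ] [ 0.4827 -0.0761  0.095 ]
idler [ 0.4967 -0.1668  0.066 ] [ 0.4926 -0.17    0.066 ] [ 0.4923 -0.1645  0.062 ]
grip [0.4502 0.1741 0.17  ] [0.4445 0.1734 0.17  ] [0.444  0.1805 0.1664]
lubtank [0.5795 0.1777 0.095 ] [0.5728 0.1769 0.095 ] [0.5733 0.1857 0.0898]
pivot [0.5694 0.1929 0.125 ] [0.5668 0.2049 0.125 ] [0.5674 0.1957 0.1263]
```

View pics/z.png

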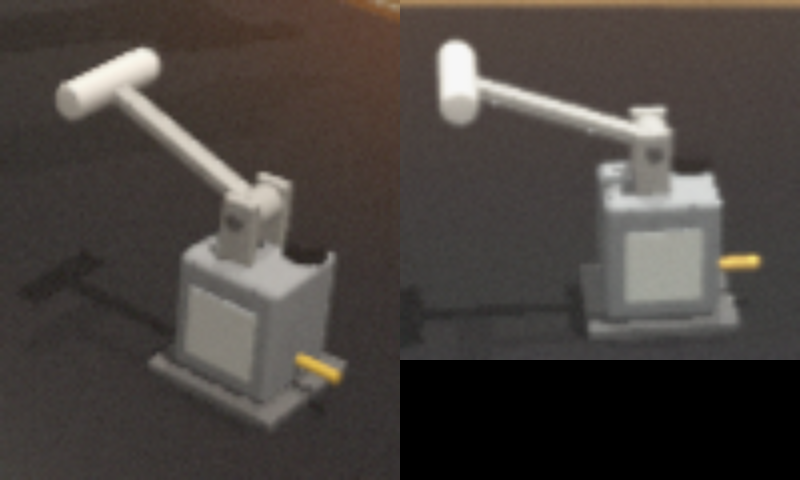

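The crops show the T-grip's bar centred at (327,145.5) in scene and (249.5,150.5) in side, with the lever running out to the cheeks. I'll go above the grip and take a close look.

```bash
cat >> h.py <<'E'
def go(target,yang):
    s=read_state();q=R.from_quat(s["tool_rot"]);M=q.as_matrix()
    a=np.arctan2(*M[[1,0],1]);dw=(yang-a+np.pi/2)%np.pi-np.pi/2
    z=np.array([0,0,-1.]);y=np.array([np.cos(a+dw),np.sin(a+dw),0]);T=np.c_[np.cross(y,z),y,z]
    print("pos",s["position"].round(4),"yang",round(a,3),"F",s["wrist_force"].round(1),"shift",(M.T@(np.array(target)-s["position"])).round(4),"turn/pi",((q.inv()*R.from_matrix(T)).as_rotvec()/np.pi).round(4))
E
python3 - <<'E'
from h import *
a=plane("scene",(317.5,149.5),.17);b=plane("scene",(337,140.5),.17);d=b-a;print(a,b,np.linalg.norm(d),np.arctan2(d[1],d[0]))
print(tri((327,145.5),(249.5,150.5)))
go([.447,.176,.27],np.pi/2+.13)
E
```

```text
[0.44795591 0.14068895 0.17      ] [0.44309235 0.21669877 0.17      ] 0.07616526693495838 1.6346950984006907
[0.44561544 0.17696519 0.16935439]
pos [0.276  0.5879 0.2303] yang 1.132 F [-0.1  1.1 -0.1] shift [-0.3298 -0.3003 -0.0391] turn/pi [-6.00e-04 -1.00e-04 -1.81e-01]
```

```bash
python3 -m creep '[[1,[-0.33,-0.30,-0.039],[0,0,-0.17]],[1,[-0.33,-0.30,-0.039],[0,0,-0.17]],[1,[-0.33,-0.30,-0.039],[0,0,-0.17]],[1,[-0.33,-0.30,-0.039],[0,0,-0.17]],[1,[-0.33,-0.30,-0.039],[0,0,-0.17]],[1,[-0.33,-0.30,-0.039],[0,0,-0.17]],[1,[-0.33,-0.30,-0.039],[0,0,-0.17]],[1,[-0.33,-0.30,-0.039],[0,0,-0.17]],[1,[-0.33,-0.30,-0.039],[0,0,-0.17]],[1,[-0.33,-0.30,-0.039],[0,0,-0.17]]]' 30
python3 - <<'E'
from h import *
import cv2
go([.447,.176,.2],np.pi/2+.1)
m=camera_model("wrist");print(m)
w=capture("wrist")[:,:,::-1];s=capture("side")[:,:,::-1]
cv2.imwrite("pics/w1.png",np.vstack([cv2.resize(w,(480,300)),cv2.resize(s,(480,300))]))
E
```

```text
clock: 1.35
position: [0.4466, 0.1784, 0.2699]
tool_rot: [-0.049, 0.999, 0.0, -0.0]
wrist_force: [0.6, 0.3, 0.7]
gripper_width: -0.0002
grip_force: 0.0
pos [0.4466 0.1784 0.2699] yang 1.669 F [0.6 0.3 0.7] shift [-0.0002 -0.0025  0.0699] turn/pi [ 0.0001 -0.0003 -0.0005]
{'K': array([[276.26725179,   0.        , 321.3152494 ],
       [  0.        , 276.26725179, 203.37105873],
       [  0.        ,   0.        ,   1.        ]]), 'position': array([0.37756291, 0.17202129, 0.4131945 ]), 'orientation': array([0.66535962, 0.73371775, 0.10224628, 0.09219842])}
```

View pics/w1.png

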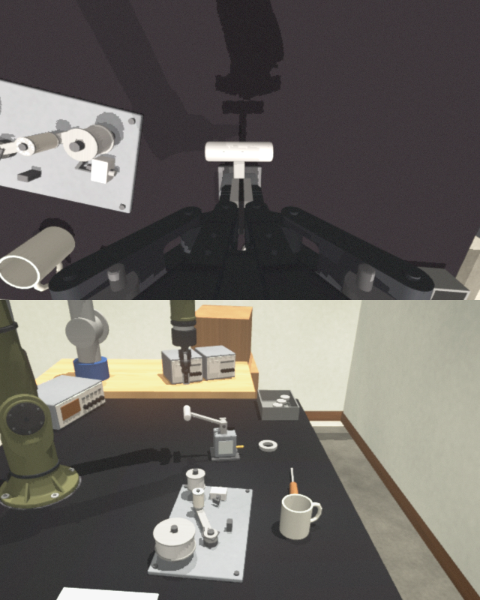

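The wrist crop shows the bar at about (206..272,152) in the half-scale picture, so its centre is near (318.7,202) in full pixels and it lies parallel to the fingers' closing line.

```bash
python3 - <<'E'
from h import *
c=plane("wrist",(318.7,202),.17);print(c,plane("wrist",(274.7,202.7),.17),plane("wrist",(362.7,202),.17))
go([c[0],c[1],.19],1.67)
E
```

```text
[0.44523327 0.17629351 0.17      ] [0.44982788 0.13631327 0.17      ] [0.44130236 0.21631399 0.17      ]
pos [0.4467 0.1784 0.27  ] yang 1.669 F [ 0.7  0.6 -0.4] shift [ 0.0016 -0.0019  0.08  ] turn/pi [-0.     -0.0002 -0.0002]
```

```bash
python3 -m creep '[[1,[0.003,-0.002,0.04],[0,0,0]],[1,[0.003,-0.002,0.08],[0,0,0]],[1,[0.004,-0.002,0.1],[0,0,0]],[1,[0.006,-0.002,0.12],[0,0,0]],[1,[0.006,-0.002,0.14],[0,0,0]],[1,[0.006,-0.002,0.15],[0,0,0]],[1,[0.006,-0.002,0.16],[0,0,0]],[1,[0.006,-0.002,0.16],[0,0,0]]]'
```

```text
clock: 2.45
position: [0.4403, 0.1755, 0.1104]
tool_rot: [-0.049, 0.999, -0.0, -0.001]
wrist_force: [-3.6, -0.4, 7.4]
gripper_width: -0.0
grip_force: 3.8
```

```bash
python3 -m creep '[[1,[-0.001,0,0.006],[0,0,0]],[1,[-0.001,0,0.009],[0,0,0]],[1,[-0.001,0,0.011],[0,0,0]],[1,[-0.001,0,0.011],[0,0,0]]]'; python3 - <<'E'
import cv2;from rig import *
cv2.imwrite("pics/s2.png",cv2.resize(capture("side")[100:230,180:360,::-1],None,fx=3,fy=3))
E
```

```text
clock: 2.95
position: [0.4419, 0.1757, 0.1017]
tool_rot: [-0.049, 0.999, 0.0, -0.001]
wrist_force: [-7.5, -2.9, 18.4]
gripper_width: 0.0
grip_force: 9.5
```

View pics/s2.png

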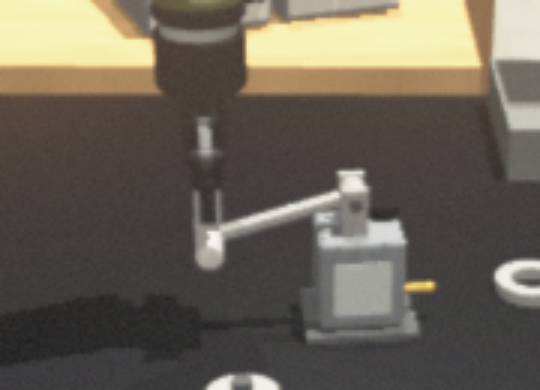

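The lever is pressed to its stop: the force rose to 18 N, well above the spring, and the side view shows the grip low at about (208,245) in the crop. Next I'll release it fully and repeat.

```bash
python3 -m creep '[[1,[0.001,0,-0.04],[0,0,0]],[1,[0,0,-0.08],[0,0,0]],[1,[-0.002,0,-0.1],[0,0,0]],[1,[-0.002,0,-0.1],[0,0,0]],[1,[-0.002,0,-0.1],[0,0,0]],[1,[-0.002,0,-0.08],[0,0,0]],[1,[0.001,0,-0.05],[0,0,0]],[1,[0.001,0,-0.025],[0,0,0]],[1,[0,0,-0.008],[0,0,0]],[1,[0,0,0.001],[0,0,0]],[1,[0,0,0.001],[0,0,0]],[1,[0,0,0.001],[0,0,0]]]'
python3 -m creep '[[1,[0.001,0,-0.04],[0,0,0]],[1,[0,0,-0.08],[0,0,0]],[1,[-0.002,0,-0.1],[0,0,0]],[1,[-0.002,0,-0.1],[0,0,0]],[1,[-0.002,0,-0.1],[0,0,0]],[1,[-0.002,0,-0.08],[0,0,0]],[1,[0.001,0,-0.05],[0,0,0]],[1,[0.001,0,-0.025],[0,0,0]],[1,[0,0,-0.008],[0,0,0]],[1,[0,0,0.001],[0,0,0]],[1,[0,0,0.001],[0,0,0]],[1,[0,0,0.001],[0,0,0]]]'
```

```text
clock: 4.5
position: [0.4409, 0.1747, 0.1012]
tool_rot: [-0.048, 0.999, 0.0, -0.002]
wrist_force: [-13.0, -3.8, 32.4]
gripper_width: 0.0002
grip_force: 16.5
clock: 6.0
position: [0.4408, 0.1744, 0.1009]
tool_rot: [-0.048, 0.999, 0.0, -0.002]
wrist_force: [-17.0, -5.2, 40.5]
gripper_width: 0.0001
grip_force: 20.1
```

```bash
python3 -m creep '[[1,[0.001,0,-0.04],[0,0,0]],[1,[0,0,-0.08],[0,0,0]],[1,[-0.002,0,-0.1],[0,0,0]],[1,[-0.002,0,-0.1],[0,0,0]],[1,[-0.002,0,-0.1],[0,0,0]]]'; python3 - <<'E'
import cv2;from rig import *
cv2.imwrite("pics/s3.png",cv2.resize(capture("side")[100:230,180:360,::-1],None,fx=3,fy=3))
E
```

```text
clock: 6.62
position: [0.4434, 0.1739, 0.195]
tool_rot: [-0.048, 0.999, -0.001, -0.002]
wrist_force: [-0.1, -0.1, -0.4]
gripper_width: 0.0
grip_force: 0.0
```

View pics/s3.png

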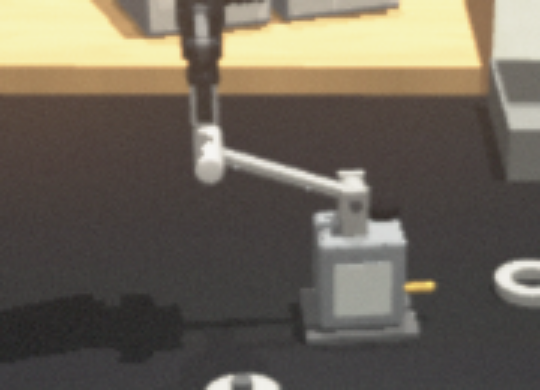

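Three strokes are done and the lever is fully back up, with the grip at about (208,152) in the crop. I'll add one lighter stroke for margin, then rise.

```bash
python3 -m creep '[[1,[0,0,0.03],[0,0,0]],[1,[0.003,0,0.06],[0,0,0]],[1,[0.003,0,0.08],[0,0,0]],[1,[0.002,0,0.093],[0,0,0]],[1,[0.002,0,0.0985],[0,0,0]],[1,[0.002,0,0.0985],[0,0,0]],[1,[0.002,0,0.0985],[0,0,0]]]'
python3 -m creep '[[1,[0.001,0,-0.04],[0,0,0]],[1,[0,0,-0.08],[0,0,0]],[1,[-0.002,0,-0.1],[0,0,0]],[1,[-0.002,0,-0.1],[0,0,0]],[1,[-0.002,0,-0.1],[0,0,0]],[-1,[-0.002,0,-0.15],[0,0,0]],[-1,[-0.002,0,-0.17],[0,0,0]],[-1,[-0.002,0,-0.17],[0,0,0]]]'
python3 -c "
from h import *
print(read_state()['joints'].round(2));go([.4945,-.1685,.2],-.16)"
```

```text
clock: 7.55
position: [0.4416, 0.1746, 0.1013]
tool_rot: [-0.048, 0.999, 0.0, -0.001]
wrist_force: [-10.3, -2.4, 29.2]
gripper_width: -0.0001
grip_force: 14.4
clock: 8.55
position: [0.4448, 0.1745, 0.2685]
tool_rot: [-0.048, 0.999, 0.0, 0.0]
wrist_force: [-0.5, -0.5, -1.0]
gripper_width: 0.054
grip_force: 0.0
[-0.64 -0.07  0.2   1.81  0.01  1.4   1.22]
pos [0.4448 0.1745 0.2685] yang 1.666 F [-0.5 -0.5 -1. ] shift [-0.0168 -0.3462  0.0685] turn/pi [-0.000e+00  1.000e-04 -4.187e-01]
```

```bash
python3 -m creep '[[-1,[-0.017,-0.346,0.03],[0,0,0.581]],[-1,[-0.017,-0.346,0.03],[0,0,0.581]],[-1,[-0.017,-0.346,0.03],[0,0,0.581]],[-1,[-0.017,-0.346,0.03],[0,0,0.581]],[-1,[-0.017,-0.346,0.03],[0,0,0.581]],[-1,[-0.017,-0.346,0.03],[0,0,0.581]],[-1,[-0.017,-0.346,0.03],[0,0,0.581]],[-1,[-0.017,-0.346,0.03],[0,0,0.581]],[-1,[-0.017,-0.346,0.03],[0,0,0.581]],[-1,[-0.017,-0.346,0.03],[0,0,0.581]],[-1,[-0.017,-0.346,0.03],[0,0,0.581]],[-1,[-0.017,-0.346,0.03],[0,0,0.581]]]'
python3 - <<'E'
from h import *
import cv2
print(read_state()['joints'].round(2))
go([.4945,-.1685,.2],-.16)
cv2.imwrite("pics/w4.png",capture("wrist")[:,:,::-1])
E
```

```text
clock: 10.05
position: [0.4938, -0.1682, 0.2375]
tool_rot: [0.76, 0.65, -0.001, -0.001]
wrist_force: [0.1, 1.2, 1.0]
gripper_width: 0.0855
grip_force: 0.0
[-0.29  0.04  0.59  1.78 -0.02  1.34  0.14]
pos [ 0.4938 -0.1682  0.2375] yang -0.157 F [0.1 1.2 1. ] shift [-0.0002  0.0008  0.0375] turn/pi [-0.0007  0.0001  0.001 ]
```

View pics/w4.png

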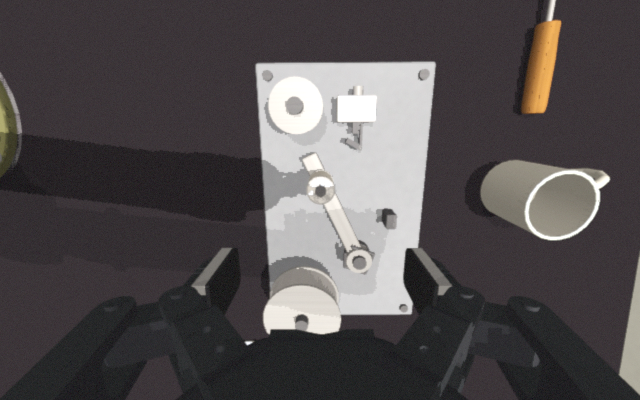

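The wrist view shows the roller's axle at (320.5,190), the pulley shafts at (294,106) and (302,323), and the arm's pivot boss at about (359,262).

```bash
python3 - <<'E'
from h import *
i=plane("wrist",(320.5,190),.094);i2=plane("wrist",(320.5,188),.09);b=plane("wrist",(302,323),.102);s=plane("wrist",(294,106),.102)
d=(s-b)[:2];yaw=np.arctan2(d[1],d[0])-np.pi/2;print(i,i2,b,s,np.linalg.norm(d),yaw)
c,n=np.cos(yaw),np.sin(yaw);M=np.array([[c,-n],[n,c]])
o=(s+b)[:2]/2-M@[-.055,0];print("origin",o,"idler by origin",o+M@[-.031,.039])
go([i[0],i[1],.056],yaw)
p=i[:2]-M@[-.051,.109]
S=R.from_quat(read_state()["tool_rot"]).as_matrix()
for j in(.1,.2,.3,.4,.5,.6,.7,.74):
    a=2.007-j;q=p+M@(np.array([np.cos(a),np.sin(a)])*.12);print(j,(S.T@[*(q-i[:2]),0]).round(4),q.round(4))
E
```

```text
[ 0.49321261 -0.1650534   0.094     ] [ 0.49339917 -0.16378341  0.09      ] [ 0.44588079 -0.32091255  0.102     ] [ 0.48154509 -0.07806852  0.102     ] 0.24544889761644703 -0.1458185568441488
origin [ 0.51812924 -0.20748216] idler by origin [ 0.49312503 -0.16439169]
pos [ 0.494  -0.1683  0.2378] yang -0.157 F [-0.6 -0.5  0.6] shift [ 0.0031 -0.0011  0.1818] turn/pi [-0.0005  0.     -0.0037]
0.1 [ 0.0044  0.0114 -0.    ] [ 0.5051 -0.1625]
0.2 [ 0.0079  0.0228 -0.    ] [ 0.517  -0.1608]
0.3 [ 0.0103  0.0346 -0.0001] [ 0.529  -0.1603]
0.4 [ 0.0115  0.0465 -0.0001] [ 0.541 -0.161]
0.5 [ 0.0114  0.0585 -0.0001] [ 0.5528 -0.1629]
0.6 [ 0.0102  0.0705 -0.0001] [ 0.5644 -0.166 ]
0.7 [ 0.0078  0.0822 -0.0001] [ 0.5756 -0.1702]
0.74 [ 0.0065  0.0868 -0.0001] [ 0.58   -0.1722]
```

```bash
python3 -m creep '[[-1,[0.003,-0.001,0.05],[0,0,0]],[-1,[0.003,-0.001,0.1],[0,0,0]],[-1,[0.003,-0.001,0.14],[0,0,0]],[-1,[0.003,-0.001,0.17],[0,0,0]],[-1,[0.003,-0.001,0.18],[0,0,0]],[-1,[0.003,-0.001,0.18],[0,0,0]],[1,[0.003,-0.001,0.18],[0,0,0]],[1,[0.003,-0.001,0.18],[0,0,0]],[1,[0.003,-0.001,0.18],[0,0,0]],[1,[0.003,-0.001,0.18],[0,0,0]],[1,[0.003,-0.001,0.18],[0,0,0]],[1,[0.003,-0.001,0.18],[0,0,0]]]' 40
```

```text
clock: 11.6
position: [0.4936, -0.1654, 0.0596]
tool_rot: [0.761, 0.649, -0.0, -0.0]
wrist_force: [-4.4, 0.4, 4.9]
gripper_width: 0.0289
grip_force: 39.0
```

Gripped the roller (opening 29 mm). Now I'll follow the arc.

```bash
python3 -m creep '[[1,[0.0044,0.0114,0],[0,0,0]],[1,[0.0079,0.0228,0],[0,0,0]],[1,[0.0103,0.0346,0],[0,0,0]],[1,[0.011,0.041,0],[0,0,0]],[1,[0.0115,0.0465,0],[0,0,0]],[1,[0.0114,0.0525,0],[0,0,0]],[1,[0.0114,0.0585,0],[0,0,0]],[1,[0.0102,0.0705,0],[0,0,0]],[1,[0.0078,0.0822,0],[0,0,0]],[1,[0.0072,0.0845,0],[0,0,0]],[1,[0.0072,0.0845,0],[0,0,0]],[1,[0.0072,0.0845,0],[0,0,0]]]' 60
python3 - <<'E'
from h import *
import cv2
s=read_state();print(s["position"],s["wrist_force"])
w=capture("wrist")[:,:,::-1];t=capture("side")[:,:,::-1][200:375,170:450]
cv2.imwrite("pics/e5.png",np.vstack([cv2.resize(w,(480,300)),cv2.resize(t,(480,300))]))
E
```

```text
clock: 13.1
position: [0.5773, -0.1719, 0.0596]
tool_rot: [0.761, 0.648, -0.001, -0.001]
wrist_force: [-5.2, 0.5, 6.9]
gripper_width: 0.0287
grip_force: 59.2
[ 0.57734159 -0.17189298  0.05962091] [-5.16948349  0.46758806  6.86207988]
```

View pics/e5.png

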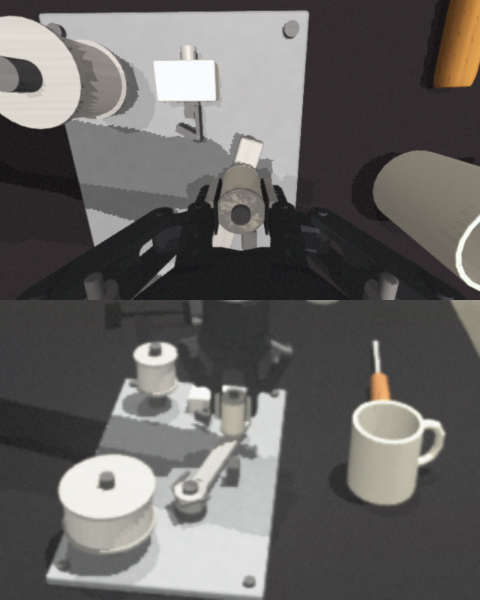

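The roller is between the fingers at about (240,210) in the wrist crop. The arm has swung to about 0.72 rad, past the pawl, and the 5.2 N wrist force matches the spring bearing on the fingers. The mug and screwdriver are where they were.

```bash
python3 -c "
from rig import *
print(close_job())"
```

```text
the job is handed in; nothing more can be done
None
```

The job is handed in: I pumped the lever through four strokes (three as asked plus one lighter one), each down to the stop and back up, and the gripper now holds the roller back at about 0.72 of 0.80 rad, past the pawl; I left the mug, ring and screwdriver alone.

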